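# Rack the jar and take off its screw cap

## Robot

A 7-joint arm with a two-finger parallel gripper is mounted at the origin on a cart in front of the work surface, level with it; the furniture and walls round the work are solid. World frame = base frame: x ahead of the robot, y to its left, z up, the work surface at z = 0. Lengths are in m, angles in rad, forces in N, time in s.
With the tool pointing down it reaches from about 0.425 to 1.025 m from the base axis. Payload 9.4 kg.
Tool frame: the origin (TCP) lies between the finger pads; the fingertips stand 22 mm ahead of it and the grasp point (between the pads) lies 3 mm ahead of it; z points along the fingers, y is the line along which they close (so a half turn about z gives the same grasp; the last joint's range is limited). The gripper opens to 85 mm and grips with 20 to 120 N. Pads are 22 mm wide; open, the fingers measure 114 mm over their backs; the gripper's body (76 mm by 85 mm) begins 54 mm behind the grasp point. The pads swing forward as they close: fully open they stand 13 mm farther back than shut.
Start: joints at [-1.206, 0.599, -0.003, 1.599, 0.002, 0.943, -0.08], TCP at [0.31, 0.655, 0.253] pointing down, gripper open.
Joint ranges: [-2.57, 2.57], [-0.35, 1.97], [-1.29, 1.29], [0.11, 2.56], [-1.05, 4.19], [0.11, 1.86], [-2.63, 2.63]. Speed limits (rad/s): [2.22, 2.22, 3.01, 3.01, 3.14, 3.14, 3.14].

## Interface

Orientations are given as [roll, pitch, yaw] about the fixed x, y, z axes, in that order (R = Rz(yaw) Ry(pitch) Rx(roll)).
In Python, from cell import ctrl gives the robot as it stands.
- The arm moves only by the shell command python3 -m pendant 'ROWS' [FORCE]. ROWS is JSON, a list of rows, each a list of 7 numbers: the turn, a rotation vector about the world's x, y, z in rad, then the shift along the world's x, y, z in cm, then the opening, from 0 (shut) to 1 (fully open). In form: [[ax, ay, az, tx, ty, tz, jaw], ...]. A call has 1 to 20 rows; each row is the pose to reach, as a shift and turn from the pose commanded when the call began; what a row does not reach only later rows make up. A row lasts 1/8 s, in which the tool goes at most 62.5 mm and 10.7 degrees, less where a joint would pass 70% of its speed; a pose out of reach is approached as far as the arm can. A call with a gripper value outside its range is refused whole. The fingers move at their own pace and stop on an object; FORCE is the grip in N (left out, the last holds). Time passes only in rows, so rows that repeat a pose let the fingers close. It gives the time, the measured TCP pose, the force, the opening and the grip force at its end, in the units of the state.
- ctrl.get_obs(): the state, without advancing time (a new reading comes with each control period).
- ctrl.read_camera(name): name is "scene" or "top"; returns a dict with "img" (420x560x3 uint8, red, green, blue), "fx", "fy", "cx", "cy" (pixels), "world_to_cam" (4x4, takes a point from world to camera coordinates). Camera axes: x right, y down, z forward; pixel columns grow to the right and rows downward; lengths in m; the calibration is good to about 2 mm. A picture is of the moment at which its call begins. There is no depth.
- ctrl.hand_in(): hands the job in; it is judged then, once.
Trained networks look in the newest picture that a camera, given by its name, has taken for a name from the list of things; names that differ only in an ending like _2 or _b are one class to them, and where a whole thing is asked for, a point or a joint stands for the part that bears it (a point fixed in the world has none). Each returns a list of dicts, best first, with "p" (0 to 1); they miss things now and then, are a little off and sometimes report something else, mostly with a low value. They report only what shows in the picture. A call takes as long as a camera call. They do not tell look-alikes from the thing itself.
- ctrl.masks_of(label, camera): "region" (420x560 bool, what is visible of it) and "bbox" ([centre column, centre row, width, height] in pixels, round what is visible of it).
- ctrl.tip_of(label, camera): "xy" ([column, row] in pixels: a listed point, or the origin of a listed thing).
The state is a dict: "time_s": time; "qpos": joint angles; "dq": joint speeds; "joint_efforts": joint torques, N m; "eef_pos": TCP position; "eef_rot": TCP orientation; "wrist_force": force on the tool from outside, world axes, zero at the start; "wrist_torque": the same for the moment, N m; "width": finger opening in m; "grasp_force": force on a finger pad.
Only numpy, scipy, OpenCV 4.12 (cv2) and the standard library are available. Lean on these libraries where they do the work, as an engineer would, in place of code of your own. Each camera call takes 0.05 s, during which the arm holds its last target. There are 200 camera calls.

## Task

Stand the tall square jar fully home and upright in the empty bay of the wooden jar rack, in row with the two short jars, with its cap still screwed tight. Then, with the jar held from turning by the bay, unscrew the cap anticlockwise until its threads let go (about a fifth of a turn), stop turning there, lift the cap straight off and finish while still holding it in the gripper, level and just above the middle of the jar's mouth (about one to four centimetres clear), touching nothing else. Keep the jar upright throughout, leave it seated in its bay, and leave the short jars and the other things on the worktop where they are.

Things in the scene. Friction and masses are not known exactly. Their poses are not given: they have to be found in the camera images.
- jar_center (a point): Centre of the tall jar's body, 45 mm above its underside; z up the jar, x and y square to its faces. White stoneware, square body 60 x 60 mm, 90 mm high, round neck above it hidden by the steel screw cap; 116 mm high with the cap, about 0.3 to 0.46 kg. Stands on the worktop left of the rack, at any yaw. Fits the bay in any of its four square positions.
- cap_center (a point): Centre of the steel screw cap, half-way up: 56 mm outer diameter, 24 mm high, open below, 60 g; z up its axis, x along the jar's x when tight. Screwed on, it is on the jar's axis 59 mm above jar_center, its lower edge 2 mm above the shoulder of the body, and can rattle 1 to 2 mm. Risen 21 mm, its lower edge (12 mm below this point) is level with the rim of the jar.
- jar_mouth (a point): Centre of the rim of the tall jar's neck, the mouth of the jar, 68 mm above jar_center on the jar's axis (hidden inside the cap while that is on). Axes as jar_center.
- bay (a point): Centre of the top of the cork pad (58 mm square) in the rack's empty bay, 13 mm above the worktop. The jar's underside rests here: a seated jar has jar_center 45 mm above it. The bay is a square pocket 64 x 64 mm inside (2 mm of play each side of the jar), its walls 25 mm higher than this point, slanted at the top as a lead-in. The empty bay may be any of the three.
- rack: Light wooden rack fixed to the worktop, 84 x 232 mm, 38 mm high, origin at the centre of its underside. Its three square bays stand in a row along its y axis, 74 mm apart centre to centre, walls 10 mm thick, parallel to its x and y axes. Its walls keep a seated jar from turning.
- thread (a joint): How far the cap is unscrewed relative to the tall jar, rad: 0 tight, growing anticlockwise seen from above. Stiff all the way (0.3 N m; an unbraced jar would turn along). From 0.95 to 1.30, where a firm stop ends the turn, the cap lifts straight off; below 0.8 the threads hold it. The hand turns up to 0.2 more than this value (play of jar in bay and cap on thread).
- short_jar1: Short square white jar with a round wooden lid that does not come off, 60 x 60 mm, 48 mm high, origin at the centre of its underside; it stands loose in one bay of the rack, its top 58 mm above the worktop. Leave alone.
- short_jar2: Second short jar, the same as short_jar1, in another bay. Leave alone.
- sardines: Flat sardine tin 63 x 105 x 26 mm, origin at the centre of its underside, near the front edge of the worktop. Leave alone.
- spice: Spice jar 41 mm across, 105 mm high, dark cap, origin at the centre of its underside, behind the tall jar. Leave alone.
- salt_shaker: Salt shaker 44 mm across, 90 mm high, origin at the centre of its underside, behind the gap between jar and rack. Leave alone.
- tin: Round food tin 75 mm across, 58 mm high, origin at the centre of its underside, right of the rack. Leave alone.
Not all that is in view belongs to the job. Of the things that look like the part that bears cap_center, the larger one is meant.

How it is judged:
By the outcome, as a careful person would: the job done as asked, in the order asked, and still so for the second after the job is handed in, while the arm keeps its last pose, push and grip.
It also fails if it takes over 51 s, if anything falls off the work surface, if the arm or the gripper's body presses on something with over 40 N, if the wrist force passes 120 N, or if a joint passes its speed limit or range.

## Working session

There is one attempt and no reset: what is moved stays moved. The work goes in short steps, Python scripts to look and compute and a shell command to move; the robot and the scene stay as the last step left them, time stands still between calls to the robot, and variables do not carry over. Pictures are saved under pics/ and viewed, at most 10 in all, crops included, and the job is handed in when it is done.

```bash
mkdir -p pics; ls; cat > h.py <<'E'
import numpy as np, cv2
from cell import ctrl
def cam(n):
    c=ctrl.read_camera(n); return c
def ray(c,uv):
    W=np.array(c["world_to_cam"]);R=W[:3,:3];t=W[:3,3]
    d=R.T@np.array([(uv[0]-c["cx"])/c["fx"],(uv[1]-c["cy"])/c["fy"],1.])
    return -R.T@t,d
def atz(c,uv,z):
    o,d=ray(c,uv);return o+d*(z-o[2])/d[2]
def proj(c,p):
    W=np.array(c["world_to_cam"]);q=W[:3,:3]@np.array(p)+W[:3,3]
    return np.array([c["fx"]*q[0]/q[2]+c["cx"],c["fy"]*q[1]/q[2]+c["cy"]])
def tri(cs,uvs):
    A=np.zeros((3,3));b=np.zeros(3)
    for c,u in zip(cs,uvs):
        o,d=ray(c,u);d=d/np.linalg.norm(d);P=np.eye(3)-np.outer(d,d);A+=P;b+=P@o
    x=np.linalg.solve(A,b);return x
E
python3 - <<'E'
from h import *
np.set_printoptions(precision=4,suppress=True)
cs={n:cam(n) for n in("scene","top")}
for n,c in cs.items():
    cv2.imwrite(f"pics/{n}0.png",c["img"][:,:,::-1]); print(n,ray(c,(280,210)),c["fx"])
for l in["jar_center","cap_center","bay","rack","short_jar1","spice","salt_shaker","tin","sardines"]:
    for n in cs:
        print(l,n,[(round(r["p"],2),np.round(r["xy"],1)) for r in ctrl.tip_of(l,n)[:4]])
for l in["jar_center","cap_center"]:
    for n in cs: print("mask",l,n,[(round(r["p"],2),np.round(r["bbox"])) for r in ctrl.masks_of(l,n)[:4]])
print(ctrl.get_obs())
E
```

```text
pics
scene (array([-0.0368, -0.6007,  0.965 ]), array([ 0.4794,  0.4782, -0.7361])) 406.82726695430415
top (array([ 0.3403, -0.0463,  0.9883]), array([ 0.2001, -0.0079, -0.9798])) 392.1413642351088
jar_center scene [(0.82, array([210.4, 192.8]))]
jar_center top [(0.74, array([178.3, 241.7])), (0.26, array([415.8, 267.7]))]
cap_center scene [(0.49, array([215.6, 179.6])), (0.47, array([241.5, 196.9])), (0.32, array([259.9, 172.2]))]
cap_center top [(0.8, array([171.3, 237.7])), (0.46, array([197.8, 217.9]))]
bay scene [(0.7, array([286.3, 246.6]))]
bay top [(0.72, array([297.3, 226.7])), (0.32, array([178.6, 167.4]))]
rack scene [(0.92, array([289.4, 249.6]))]
rack top [(0.96, array([298.6, 224.8])), (0.5, array([243.7, 273.3]))]
short_jar1 scene [(0.81, array([272.6, 234.8])), (0.64, array([307.8, 259.2]))]
short_jar1 top [(0.82, array([272.3, 228.2])), (0.56, array([328.3, 224.9]))]
spice scene [(0.7, array([261.4, 170.3]))]
spice top [(0.59, array([178.8, 165.6]))]
salt_shaker scene [(0.55, array([283.2, 188.8]))]
salt_shaker top [(0.8, array([223.8, 169.8]))]
tin scene [(0.75, arr
[... 416 characters left out ...]
.76, array([211., 182.,  15.,  22.]))]
mask cap_center top [(0.73, array([171., 242.,  25.,  25.])), (0.53, array([196., 216.,  17.,  16.])), (0.46, array([424., 264.,  43.,  27.]))]
{'time_s': 1.2, 'qpos': array([-1.2057,  0.5993, -0.0025,  1.5994,  0.0018,  0.9429, -0.0798]), 'dq': array([-0.    , -0.0011,  0.0011, -0.0018,  0.0005,  0.0011,  0.002 ]), 'joint_efforts': array([ -0.    , -77.6228,   1.5636, -25.8378,   0.0123,   0.0022,
         0.    ]), 'eef_pos': array([0.31  , 0.6554, 0.2533]), 'eef_rot': array([3.1415, 0.0001, 2.6999]), 'wrist_force': array([ 0.323 , -0.1263,  0.2892]), 'wrist_torque': array([ 0.0686, -0.0005,  0.0043]), 'grasp_force': 0.0, 'width': 0.08589521890825577}
```

```bash
python3 - <<'E'
import cv2,numpy as np
s=cv2.imread("pics/scene0.png");t=cv2.imread("pics/top0.png")
cv2.imwrite("pics/a.png",cv2.resize(t[130:310,140:460],(800,450),interpolation=cv2.INTER_CUBIC))
cv2.imwrite("pics/b.png",cv2.resize(s[130:370,150:450],(750,600),interpolation=cv2.INTER_CUBIC))
c=np.hstack([cv2.resize(t[205:265,150:230],(480,360)),cv2.resize(s[150:225,185:225],(192,360)) ])
cv2.imwrite("pics/c.png",c)
E
```

```text
(no output)
```

View pics/a.png

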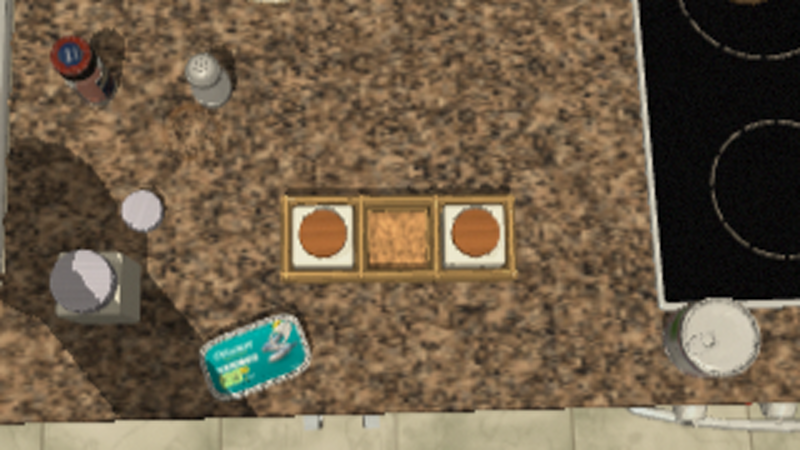

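View pics/b.png

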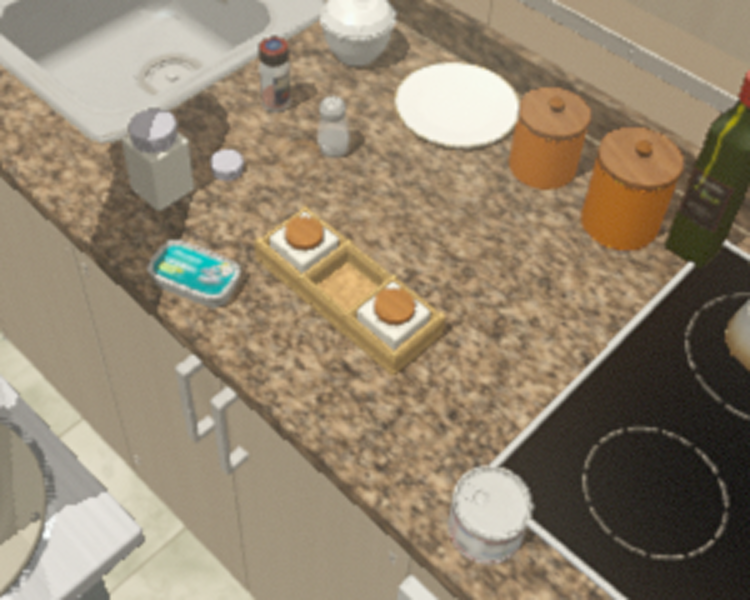

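View pics/c.png

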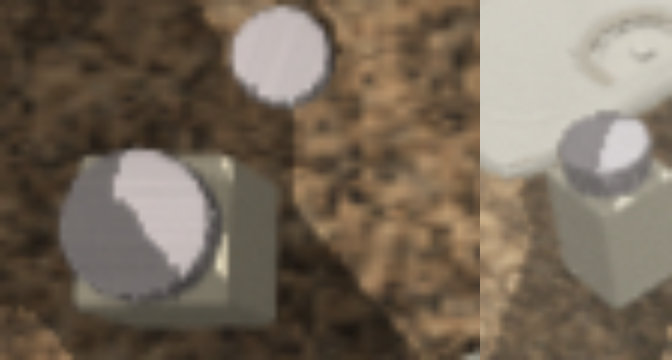

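Could be taken for the cap: steel cap on the tall jar (top 173,242), small loose cap on the worktop (top 197,214; smaller), tin lid (top 424,265). I choose the one on the tall jar; the crop confirms it is the larger and sits on the square jar. The empty bay is the middle one (top about 299,225).

```bash
cat > fit.py <<'E'
from h import *
from scipy.optimize import minimize
np.set_printoptions(precision=4,suppress=True)
def box(p,w,d,z0,z1):
    x,y,a=p[:3];c,s=np.cos(a),np.sin(a)
    return [(x+c*u-s*v,y+s*u+c*v,z) for u in(-w/2,w/2) for v in(-d/2,d/2) for z in(z0,z1)]
def cyl(p,r,z0,z1):
    return [(p[0]+r*np.cos(t),p[1]+r*np.sin(t),z) for t in np.linspace(0,6.28,40) for z in(z0,z1)]
def sil(c,groups,S=8):
    im=np.zeros((420*S//S,560),np.uint8)
    for g in groups:
        q=np.array([proj(c,x) for x in g])
        hull=cv2.convexHull(q.astype(np.float32))
        cv2.fillPoly(im,[np.round(hull*16).astype(np.int32)],255,lineType=cv2.LINE_AA,shift=4)
    return im/255.
def fit(cs,masks,groups,p0,offs=False):
    ms=[cv2.GaussianBlur(m.astype(float),(0,0),1.0) for m in masks]
    def cost(p):
        return sum(((cv2.GaussianBlur(sil(c,groups(p)),(0,0),1.0)-m)**2).sum() for c,m in zip(cs,ms))
    sx=np.array([p0]+[np.array(p0)+d for d in np.diag([.015,.015,.15])])
    r=minimize(cost,p0,method="Nelder-Mead",options=dict(initial_simplex=sx,xatol=1e-4,fatol=.05))
    return r.x,r.fun
E
python3 - <<'E'
from fit import *
cs=[cam("scene"),cam("top")]
def gj(p): return [box(p,.06,.06,0,.09),cyl(p,.028,.092,.116),cyl(p,.024,.088,.1)]
jm=[];rm=[]
for n,c in zip(("scene","top"),cs):
    r=ctrl.masks_of("jar_center",n)[0]["region"].copy()
    k=ctrl.masks_of("cap_center",n)[0]["region"]; print(n,r.sum(),k.sum(),(r&k).sum())
    m=cv2.morphologyEx((r|k).astype(np.uint8),cv2.MORPH_CLOSE,np.ones((3,3))); jm.append(m)
    rr=ctrl.masks_of("rack",n)[0]["region"]
    for q in ctrl.masks_of("short_jar1",n)[:2]:
        if q["p"]>.3: rr=rr|q["region"]
    m=cv2.morphologyEx(rr.astype(np.uint8),cv2.MORPH_CLOSE,np.ones((25,25)));rm.append(m)
p0=atz(cs[1],(172.75,242.2),.116);print("cap top est",p0)
for sel in([0,1],[0],[1]):
    best=min((fit([cs[i] for i in sel],[jm[i] for i in sel],gj,[p0[0],p0[1],a]) for a in(-.4,0,.4,.8)),key=lambda r:r[1])
    print("jar",sel,best)
b0=atz(cs[1],(299,225),.013);print("bay est",b0)
for sel in([0,1],[1]):
    print("rack",sel,min((fit([cs[i] for i in sel],[rm[i] for i in sel],lambda p:[box(p,.084,.232,0,.038)],[b0[0],b0[1],a]) for a in(-.1,.1)),key=lambda r:r[1]))
np.savez("m.npz",jm=jm,rm=rm)
for n in("scene","top"): print([np.round(r["xy"],1) for r in ctrl.tip_of("bay",n)[:1]])
E
```

```text
scene 559 280 3
top 347 546 2
cap top est [0.4516 0.188  0.116 ]
jar [0, 1] (array([ 0.4527,  0.1891, -0.1986]), np.float64(108.4891340786649))
jar [0] (array([ 0.4556,  0.1915, -0.2636]), np.float64(25.551834433970328))
jar [1] (array([0.4522, 0.1905, 1.4632]), np.float64(58.37441695160872))
bay est [ 0.4996 -0.101   0.013 ]
rack [0, 1] (array([ 0.4991, -0.1009, -0.0322]), np.float64(225.6231827211938))
rack [1] (array([ 0.4985, -0.0998, -0.0152]), np.float64(30.364500144068195))
[array([287.5, 245.7])]
[array([296.4, 226.6])]
```

```bash
python3 -m pendant '[[0,0,-0.15,1.5,-5,-0.5,1],[0,0,-0.3,3,-10,-1,1],[0,0,-0.45,4.5,-15,-1.5,1],[0,0,-0.6,6,-20,-2.5,1],[0,0,-0.75,8,-25,-3,1],[0,0,-0.9,9.5,-31,-3.5,1],[0,0,-1.05,11,-36,-4,1],[0,0,-1.2,13,-42,-5,1],[0,0,-1.33,14.3,-46.5,-5.3,1],[0,0,-1.33,14.3,-46.5,-5.3,1],[0,0,-1.33,14.3,-46.5,-5.3,1],[0,0,-1.33,14.3,-46.5,-5.3,1]]' 60
python3 - <<'E'
from fit import *
o=ctrl.get_obs();print(o["eef_pos"],o["eef_rot"],o["qpos"],o["time_s"])
s=cam("scene");t=cam("top")
a=cv2.resize(t["img"][190:290,120:230],(495,450),interpolation=cv2.INTER_CUBIC);b=cv2.resize(s["img"][120:240,165:245],(300,450),interpolation=cv2.INTER_CUBIC)
cv2.imwrite("pics/d.png",np.hstack([a,b])[:,:,::-1])
E
```

```text
time_s: 3.3
eef_pos: [0.4528, 0.1918, 0.2003]
eef_rot: [-3.142, -0.001, 1.373]
wrist_force: [0.5, 0.2, 0.0]
width: 0.0855
grasp_force: 0.0
[0.4528 0.1918 0.2003] [-3.1416 -0.0005  1.3725] [-0.7628  0.4184  0.3381  2.1931 -0.255   0.5658 -0.4336] 3.3
```

View pics/d.png

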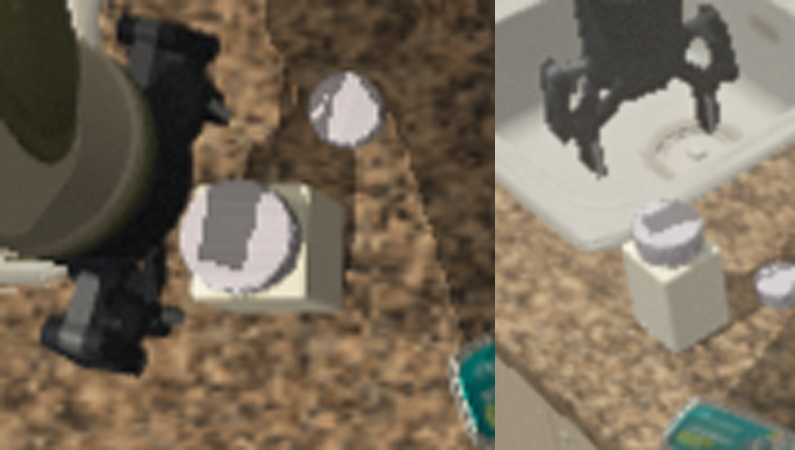

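Gripper hovers over the jar (displaced left by perspective), jar is now well lit at top ≈(173,244), loose small cap at ≈(197,214). Refit with colour masks.

```bash
python3 - <<'E'
from fit import *
cs=[cam("scene"),cam("top")]
print("tcp px",[proj(c,ctrl.get_obs()["eef_pos"]) for c in cs])
def gj(p): return [box(p,.06,.06,0,.09),cyl(p,.028,.092,.116),cyl(p,.024,.088,.1)]
jm=[]
for n,c in zip(("scene","top"),cs):
    r=np.zeros((420,560),bool)
    for l in("jar_center","cap_center"):
        q=ctrl.masks_of(l,n); print(n,l,[(round(x["p"],2),np.round(x["bbox"])) for x in q[:3]])
        if q:r|=q[0]["region"]
    m0=cv2.morphologyEx(r.astype(np.uint8),cv2.MORPH_CLOSE,np.ones((3,3)))
    g=np.full((420,560),cv2.GC_BGD,np.uint8)
    g[cv2.dilate(m0,np.ones((5,5)))>0]=cv2.GC_PR_BGD; g[m0>0]=cv2.GC_PR_FGD; g[cv2.erode(m0,np.ones((5,5)))>0]=cv2.GC_FGD
    big=cv2.resize(c["img"],None,fx=1,fy=1)
    cv2.grabCut(big,g,None,np.zeros((1,65)),np.zeros((1,65)),5,cv2.GC_INIT_WITH_MASK)
    m1=((g==1)|(g==3)).astype(np.uint8); print(m0.sum(),m1.sum()); jm.append((m0,m1))
for k in(0,1):
  for sel in([0,1],[0],[1]):
    b=min((fit([cs[i] for i in sel],[jm[i][k] for i in sel],gj,[.453,.19,a]) for a in(-.4,0,.4,.8)),key=lambda r:r[1]); print(k,sel,b)
E
```

```text
tcp px [array([205.7547, 157.6654]), array([160.1219, 236.6781])]
scene jar_center [(0.61, array([212., 199.,  29.,  28.]))]
scene cap_center [(0.79, array([211., 182.,  14.,  18.])), (0.62, array([242., 195.,  16.,  12.])), (0.56, array([288., 246.,  22.,  17.]))]
825 797
top jar_center [(0.77, array([179., 242.,  32.,  30.]))]
top cap_center [(0.64, array([173., 241.,  31.,  27.])), (0.58, array([198., 215.,  17.,  19.])), (0.29, array([425., 265.,  44.,  29.]))]
927 951
0 [0, 1] (array([ 0.4543,  0.1923, -0.1836]), np.float64(82.26729130144136))
0 [0] (array([ 0.4551,  0.1913, -0.2466]), np.float64(26.263501267684475))
0 [1] (array([ 0.4539,  0.1916, -0.0887]), np.float64(46.62206002348441))
1 [0, 1] (array([ 0.4526,  0.1893, -0.1238]), np.float64(93.92117626218254))
1 [0] (array([ 0.4543,  0.1904, -0.3193]), np.float64(48.98318719150988))
1 [1] (array([ 0.4523,  0.1903, -0.0202]), np.float64(35.041265624155216))
```

```bash
python3 - <<'E'
from fit import *
s=cam("scene");t=cam("top")
def seg(c,a,b,z):
    d=atz(c,b,z)-atz(c,a,z);print(np.linalg.norm(d),np.degrees(np.arctan2(d[1],d[0]))%90,np.arctan2(d[1],d[0]))
seg(s,(202.3,204),(214.3,213.3),0);seg(s,(214.3,213.3),(226.3,204.8),0)
seg(t,(120+343/4.5,190+208/4.5),(120+340/4.5,190+300/4.5),0)
a=cv2.resize(t["img"][222:264,155:201],(644,588),interpolation=cv2.INTER_CUBIC)
cv2.imwrite("pics/e.png",a[:,:,::-1])
E
```

```text
0.05930697781778062 2.1242511794906136 -1.5337211495734122
0.051124831955421 2.3500096308374467 0.04101540551168991
0.05174600147415066 88.90221340709579 3.122432663059364
```

View pics/e.png

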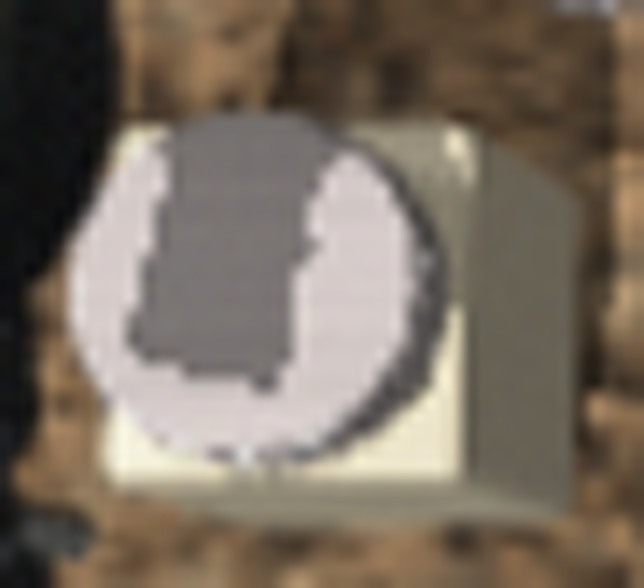

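The close top view shows shoulder corners at crop (118,128), (108,478), (463,478), (478,128), i.e. the body is nearly square to the image.

```bash
python3 - <<'E'
from fit import *
t=cam("top")
P=[atz(t,(155+u/14-.5,222+v/14-.5),.09) for u,v in[(118,128),(108,480),(463,478),(478,130)]]
for i in range(4):
    d=P[(i+1)%4]-P[i];print(P[i],np.linalg.norm(d),np.degrees(np.arctan2(d[1],d[0]))%90)
print(np.mean(P,0))
E
```

```text
[0.4824 0.2184 0.09  ] 0.05803096199738906 0.0721993017451723
[0.4244 0.2183 0.09  ] 0.057846747988161466 88.74830635198603
[0.4231 0.1605 0.09  ] 0.05736092601425674 88.52358568617522
[0.4804 0.159  0.09  ] 0.05941609487035106 88.1166808465624
[0.4526 0.189  0.09  ]
```

```bash
python3 -m pendant '[[0,0,0.18,0.0,-0.15,0,1],[0,0,0.18,0.0,-0.15,-3,1],[0,0,0.18,0.0,-0.15,-6,1],[0,0,0.18,0.0,-0.15,-9,1],[0,0,0.18,0.0,-0.15,-11,1],[0,0,0.18,0.0,-0.15,-12.4,1],[0,0,0.18,0.0,-0.15,-12.4,1]]' 60
```

```text
time_s: 4.72
eef_pos: [0.4527, 0.1887, 0.0756]
eef_rot: [-3.14, 0.001, 1.55]
wrist_force: [0.3, -0.1, -0.2]
width: 0.0856
grasp_force: 0.0
```

```bash
python3 -m pendant '[[0,0,0,0,0,0,0],[0,0,0,0,0,0,0],[0,0,0,0,0,0,0],[0,0,0,0,0,0,0],[0,0,0,0,0,0,0],[0,0,0,0,0,0,0]]' 60
python3 - <<'E'
from fit import *
s=cam("scene");t=cam("top")
b=cv2.resize(s["img"][130:240,165:265],(500,550),interpolation=cv2.INTER_CUBIC)
cv2.imwrite("pics/f.png",b[:,:,::-1])
E
```

```text
time_s: 5.48
eef_pos: [0.453, 0.1891, 0.0773]
eef_rot: [3.141, -0.001, 1.55]
wrist_force: [-1.6, -0.3, 5.7]
width: 0.0589
grasp_force: 57.1
```

View pics/f.png

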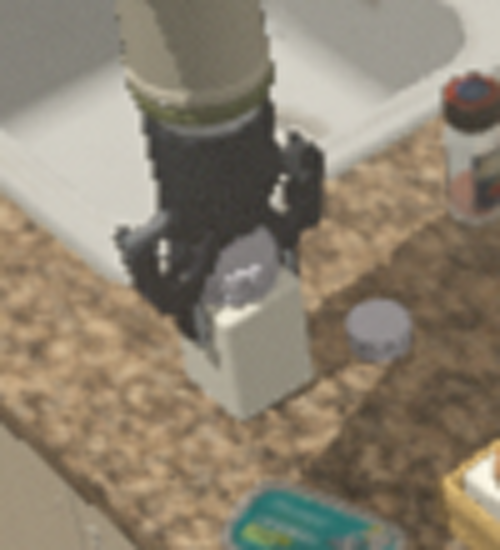

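Jaws hold the body squarely (crop ≈(255,330)), cap clear of the palm. Lift and carry over the bay.

```bash
python3 -m pendant '[[0,0,0,0,0,2,0],[0,0,0,0,0,5,0],[0,0,0,0,0,9,0],[0,0,0,0.5,-4,9,0],[0,0,0,1.2,-8,9,0],[0,0,0,2,-12,9,0],[0,0,0,2.8,-16,9,0],[0,0,0,3.4,-20,9,0],[0,0,0,4,-24,9,0],[0,0,0,4.5,-27,9,0],[0,0,0,4.6,-29,9,0],[0,0,0,4.6,-29,9,0],[0,0,0,4.6,-29,9,0],[0,0,0,4.6,-29,9,0]]' 60
python3 - <<'E'
from fit import *
o=ctrl.get_obs();print(o["eef_pos"],o["eef_rot"],o["qpos"],o["time_s"])
s=cam("scene");t=cam("top")
cv2.imwrite("pics/s2.png",s["img"][:,:,::-1]);cv2.imwrite("pics/t2.png",t["img"][:,:,::-1])
print(proj(t,o["eef_pos"]),proj(s,o["eef_pos"]))
b=cv2.resize(s["img"][150:290,230:370],(500,500),interpolation=cv2.INTER_CUBIC)
t0=cv2.imread("pics/top0.png")[200:250,248:352][:,:,::-1]
t0=cv2.resize(t0,(780,375),interpolation=cv2.INTER_CUBIC)
cv2.imwrite("pics/g.png",t0[:,:,::-1]);cv2.imwrite("pics/g2.png",b[:,:,::-1])
E
```

```text
time_s: 7.32
eef_pos: [0.4989, -0.1, 0.1664]
eef_rot: [-3.142, -0.0, 1.551]
wrist_force: [-0.5, -0.5, -3.5]
width: 0.0594
grasp_force: 59.7
[ 0.4989 -0.1     0.1664] [-3.1415 -0.0004  1.5514] [-0.0576  0.4805  0.2014  2.18   -0.1957  0.4975  0.2747] 7.325
[302.156  213.6503] [288.9204 210.5818]
```

View pics/g.png

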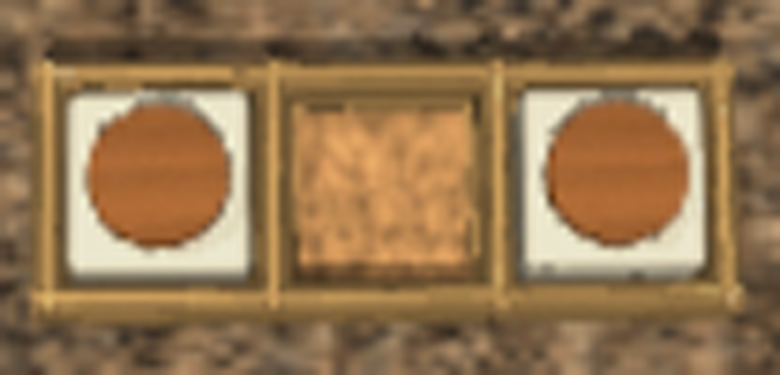

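View pics/g2.png

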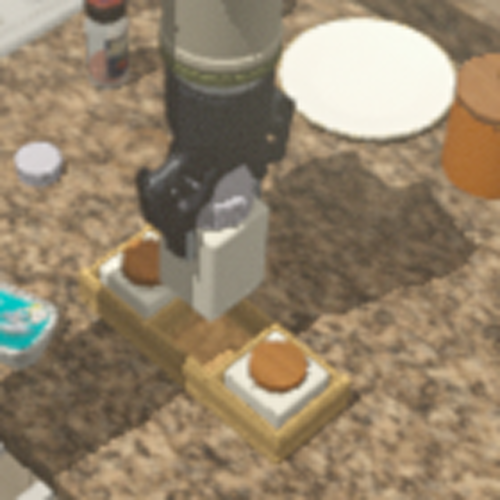

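Top crop: rack wall tops' outer corners ≈(38,65),(732,65),(740,300),(35,300), cross walls at ≈274 and 500, cork pad centre ≈(387,187). The scene view shows the jar hanging upright over the middle bay.

```bash
python3 - <<'E'
from fit import *
t=cam("top");f=lambda u,v,z:atz(t,(248+(u+.5)/7.5-.5,200+(v+.5)/7.5-.5),z)
C=[f(*p,.038) for p in[(38,65),(732,65),(740,300),(35,300)]]
for i in range(4):
    d=C[(i+1)%4]-C[i];print(C[i],np.linalg.norm(d),np.degrees(np.arctan2(d[1],d[0]))%90)
print("centre",np.mean(C,0),"walls",f(274,180,.038),f(500,180,.038),"cork",f(387,187,.013))
L=[f(158,173,.058),f(616,171,.058)];d=L[1]-L[0];print("lids",np.mean(L,0),d,np.arctan2(d[0],-d[1]))
m=np.load("m.npz")["rm"]; s=cam("scene")
for sc in(.97,1.0):
  for sel in([0],[1]): print(sc,fit([[s,t][i] for i in sel],[m[i] for i in sel],lambda p:[box(p,.084*sc,.232*sc,0,.038)],[.5,-.1,0.]))
# jar now
def gj(z): return lambda p:[box(p,.06,.06,z,z+.09),cyl(p,.028,z+.092,z+.116)]
z=.0904
for n,c in(("scene",s),("top",t)):
  r=np.zeros((420,560),bool)
  for l in("jar_center","cap_center"):
    q=ctrl.masks_of(l,n); print(n,l,[(round(x["p"],2),np.round(x["bbox"])) for x in q[:3]])
o=ctrl.get_obs()["eef_pos"]
for dy in(-.003,0,.003): print([np.round(proj(s,(o[0]+a,o[1]+dy+b,z+h)),1) for a,b,h in((-.03,-.03,0),(.03,-.03,0),(.03,-.03,.09),(-.03,-.03,.09))])
E
```

```text
[0.5407 0.0136 0.038 ] 0.22914691788131952 88.45010718002521
[ 0.5345 -0.2154  0.038 ] 0.07806629632568485 88.51254575771017
[ 0.4564 -0.2134  0.038 ] 0.2292080191158403 88.43392993705902
[0.4627 0.0157 0.038 ] 0.07800153765569513 88.46772257849096
centre [ 0.4986 -0.0999  0.038 ] walls [ 0.5001 -0.0631  0.038 ] [ 0.4981 -0.1371  0.038 ] cork [ 0.5009 -0.1014  0.013 ]
lids [ 0.4984 -0.0991  0.058 ] [-0.0033 -0.147   0.    ] -0.02275196789222663
0.97 (array([ 0.5009, -0.1009,  0.0035]), np.float64(91.1472562144249))
0.97 (array([ 0.4992, -0.1   , -0.02  ]), np.float64(30.519497470604655))
1.0 (array([ 0.5007, -0.0999, -0.0073]), np.float64(169.1643983488716))
1.0 (array([ 0.4996, -0.0995, -0.0082]), np.float64(48.63852003114473))
scene jar_center [(0.77, array([289., 222.,  32.,  36.]))]
scene cap_center [(0.58, array([242., 197.,  10.,   7.])), (0.46, array([295., 205.,   9.,  17.]))]
top jar_center []
top cap_center [(0.73, array([197., 216.,  18.,  17.]))]
[array([289.5, 241.6]), array([304.5, 229.8]), array([306.2, 207.9]), array([290.3, 219.9])]
[array([288.7, 241. ]), array([303.7, 229.2]), array([305.4, 207.3]), array([289.5, 219.2])]
[array([288. , 240.4]), array([302.9, 228.6]), array([304.6, 206.7]), array([288.7, 218.6])]
```

```bash
python3 - <<'E'
import cv2
b=cv2.imread("pics/s2.png")[195:245,272:312]
cv2.imwrite("pics/k.png",cv2.resize(b,(480,600),interpolation=cv2.INTER_CUBIC))
E
```

```text
(no output)
```

View pics/k.png

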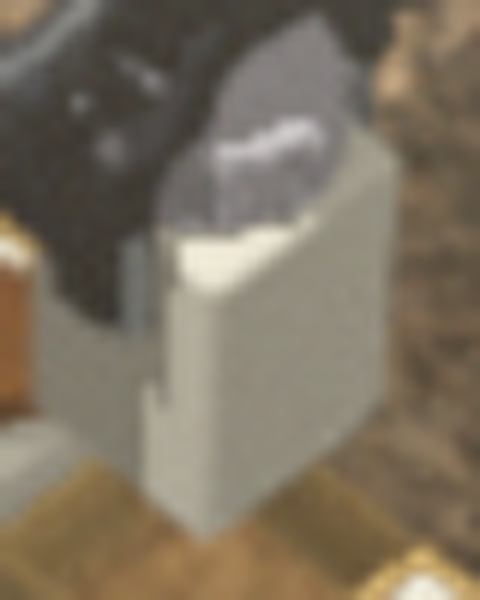

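```bash
python3 -m pendant '[[0,0,0,0.05,0,-2,0],[0,0,0,0.05,0,-4,0],[0,0,0,0.05,0,-5,0],[0,0,0,0.05,0,-5.5,0],[0,0,0,0.05,0,-6,0],[0,0,0,0.05,0,-6.3,0],[0,0,0,0.05,0,-6.3,0]]' 60
```

```text
time_s: 8.6
eef_pos: [0.4995, -0.1011, 0.1033]
eef_rot: [3.141, 0.0, 1.55]
wrist_force: [0.7, 0.5, -3.6]
width: 0.0593
grasp_force: 59.6
```

```bash
python3 -m pendant '[[0,0,0,0,0,-0.5,0],[0,0,0,0,0,-1,0],[0,0,0,0,0,-1.3,0],[0,0,0,0,0,-1.4,0],[0,0,0,0,0,-1.4,0]]' 60
```

```text
time_s: 9.22
eef_pos: [0.4994, -0.101, 0.0903]
eef_rot: [3.141, -0.0, 1.55]
wrist_force: [-3.7, 0.7, 17.2]
width: 0.0593
grasp_force: 62.2
```

```bash
python3 -m pendant '[[0,0,0,0,0,0.1,0],[0,0,0,0,0,0.1,1],[0,0,0,0,0,0.1,1],[0,0,0,0,0,0.1,1],[0,0,0,0,0,0.1,1],[0,0,0,0,0,2,1],[0,0,0,0,0,5,1],[0,0,0,0,0,8,1],[0,0,0,0,0,8,1]]' 60
python3 - <<'E'
from fit import *
o=ctrl.get_obs();print(o["eef_pos"],o["width"],o["wrist_force"],o["qpos"])
s=cam("scene");t=cam("top");z=.013
b=cv2.resize(s["img"][180:280,245:335],(540,600),interpolation=cv2.INTER_CUBIC)
cv2.imwrite("pics/l.png",b[:,:,::-1])
for n,c in(("scene",s),("top",t)):
  q=ctrl.masks_of("cap_center",n);print(n,[(round(x["p"],2),np.round(x["bbox"])) for x in q[:3]],proj(c,(.4994,-.101,.117)),proj(c,(.4994,-.101,.072)),[(round(x["p"],2),np.round(x["xy"],1)) for x in ctrl.tip_of("cap_center",n)+ctrl.tip_of("jar_center",n)])
E
```

```text
time_s: 10.35
eef_pos: [0.5004, -0.1013, 0.1711]
eef_rot: [3.138, 0.0, 1.55]
wrist_force: [0.6, 0.5, 0.2]
width: 0.0852
grasp_force: 0.0
[ 0.5004 -0.1013  0.1711] 0.0852062813820587 [0.5661 0.5271 0.1902] [-0.0616  0.4737  0.2094  2.1754 -0.1972  0.5059  0.277 ]
scene [(0.8, array([290., 222.,  16.,  20.])), (0.54, array([243., 196.,  15.,  12.]))] [288.906  222.8002] [288.5592 233.1726] [(0.61, array([291.9, 223.1])), (0.48, array([241.4, 197.5]))]
top [(0.79, array([197., 215.,  18.,  16.]))] [301.325  217.6105] [300.2669 221.048 ] [(0.74, array([200.5, 213.5]))]
```

View pics/l.png

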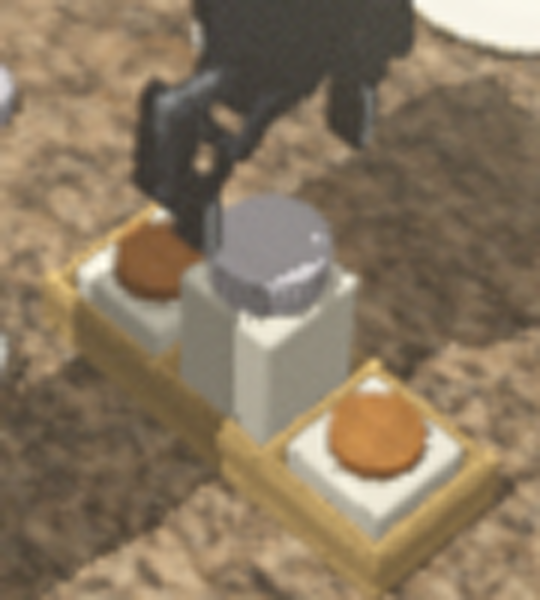

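The jar stands home in the middle bay, cap on, short jars untouched. Estimate the open tip height from that picture (tip at scene ≈(280.3,221.7)).

```bash
python3 - <<'E'
from fit import *
s=cam("scene")
for z in(.15,.155,.16,.165): print(z,proj(s,(.457,-.112,z)),proj(s,(.457,-.09,z)), proj(s,(.449,-.112,z)))
E
```

```text
0.15 [280.8852 225.4087] [275.047  220.9089] [278.7198 227.0373]
0.155 [280.899  224.1711] [275.0406 219.6675] [278.7261 225.8007]
0.16 [280.913  222.9248] [275.0342 218.4175] [278.7325 224.5556]
0.165 [280.927  221.6698] [275.0278 217.1589] [278.739  223.3017]
```

```bash
python3 -m pendant '[[0,0,0,0,0,-2,1],[0,0,0,0,0,-4,1],[0,0,0,0,0,-4.7,1],[0,0,0,0,0,-4.7,0],[0,0,0,0,0,-4.7,0],[0,0,0,0,0,-4.7,0],[0,0,0,0,0,-4.7,0],[0,0,0,0,0,-4.7,0],[0,0,0,0,0,-4.7,0]]' 60
```

```text
time_s: 11.92
eef_pos: [0.4997, -0.1012, 0.123]
eef_rot: [3.141, 0.0, 1.55]
wrist_force: [-0.6, -0.2, 7.0]
width: 0.0536
grasp_force: 63.5
```

```bash
python3 -m pendant '[[0,0,0.05,0,0,0.1,0],[0,0,0.15,0,0,0.1,0],[0,0,0.25,0,0,0.1,0],[0,0,0.35,0,0,0.1,0],[0,0,0.45,0,0,0.1,0],[0,0,0.5,0,0,0.1,0],[0,0,0.5,0,0,0.1,0]]' 60; python3 -c "
from h import *
o=ctrl.get_obs();print(o['wrist_torque'],o['qpos'])"
```

```text
time_s: 12.8
eef_pos: [0.4994, -0.101, 0.1234]
eef_rot: [3.141, -0.0, 2.05]
wrist_force: [-0.5, 2.1, 3.6]
width: 0.0542
grasp_force: 63.0
[ 0.44008717  0.26401934 -0.22762305] [ 0.06395178  0.54714488  0.03451213  2.2016599  -0.04762313  0.39341706
  0.6161232 ]
```

```bash
python3 -m pendant '[[0,0,0.1,0,0,0,0],[0,0,0.2,0,0,0,0],[0,0,0.3,0,0,0,0],[0,0,0.4,0,0,0,0],[0,0,0.5,0,0,0,0],[0,0,0.6,0,0,0,0],[0,0,0.7,0,0,0,0],[0,0,0.7,0,0,0,0]]' 60; python3 -c "
from h import *
o=ctrl.get_obs();print(o['wrist_torque'],o['qpos'])"
```

```text
time_s: 13.8
eef_pos: [0.4999, -0.1008, 0.1234]
eef_rot: [3.141, 0.001, 2.749]
wrist_force: [-0.7, 2.6, 2.9]
width: 0.0534
grasp_force: 63.1
[ 0.66940462 -0.06296847 -0.11839344] [ 0.19593593  0.54914642 -0.15244586  2.19283259  0.19831762  0.41111328
  1.06133122]
```

```bash
python3 -m pendant '[[0,0,0,0,0,0.2,0],[0,0,0,0,0,0.4,0],[0,0,0,0,0,0.6,0],[0,0,0,0,0,0.6,0],[0,0,0,0,0,0.6,0]]' 60; python3 - <<'E'
from fit import *
o=ctrl.get_obs();print(o['wrist_torque'],o["wrist_force"],o["eef_pos"])
s=cam("scene");print([(round(x["p"],2),np.round(x["xy"],1)) for x in ctrl.tip_of("jar_center","scene")],[np.round(x["bbox"],1) for x in ctrl.masks_of("jar_center","scene")])
E
```

```text
time_s: 14.42
eef_pos: [0.4997, -0.1011, 0.1294]
eef_rot: [3.141, 0.0, 2.75]
wrist_force: [1.1, 1.5, 0.8]
width: 0.054
grasp_force: 64.0
[ 0.1873 -0.2857 -0.0002] [1.1146 1.5352 0.7593] [ 0.4997 -0.1011  0.1294]
[(0.96, array([287.9, 235.9])), (0.71, array([289.1, 222.4]))] [array([288.7, 239.3,  34.6,  28.2])]
```

```bash
python3 -m pendant '[[0,0,0,0,0,0.4,0],[0,0,0,0,0,0.8,0],[0,0,0,0,0,1.2,0],[0,0,0,0,0,1.6,0],[0,0,0,0,0,2.0,0],[0,0,0,0,0,2.5,0],[0,0,0,0,0,3.1,0],[0,0,0,0,0,3.7,0],[0,0,0,0,0,3.9,0],[0,0,0,0,0,3.9,0],[0,0,0,0,0,3.9,0]]' 60; python3 - <<'E'
from fit import *
o=ctrl.get_obs();print(o['wrist_torque'],o["wrist_force"],o["eef_pos"])
s=cam("scene");t=cam("top")
for l in("jar_center","cap_center","jar_mouth","short_jar1"):
    print(l,[(round(x["p"],2),np.round(x["xy"],1)) for x in ctrl.tip_of(l,"scene")],[np.round(x["bbox"],1) for x in ctrl.masks_of(l,"scene")])
print("pred jar",proj(s,(.4997,-.101,.058)),"mouth",proj(s,(.4997,-.101,.126)),"cap",proj(s,(.4997,-.101,.117+.045)))
b=cv2.resize(s["img"][160:280,235:335],(500,600),interpolation=cv2.INTER_CUBIC)
cv2.imwrite("pics/n.png",b[:,:,::-1])
E
```

```text
time_s: 15.95
eef_pos: [0.4994, -0.1011, 0.1681]
eef_rot: [-3.141, -0.0, 2.75]
wrist_force: [-0.0, -0.7, 0.3]
width: 0.0533
grasp_force: 64.1
[ 0.0076 -0.0398 -0.0102] [-0.0416 -0.6649  0.3263] [ 0.4994 -0.1011  0.1681]
jar_center [] [array([289.9, 238.4,  28. ,  31.8]), array([344.9, 335.8,  32.5,  42.2])]
cap_center [(0.62, array([294.8, 209.6])), (0.4, array([241.8, 196.6]))] [array([241.8, 196.1,  15.3,  14. ]), array([285.5, 211.8,   9.3,  22.7])]
jar_mouth [(0.68, array([289.3, 219.6])), (0.4, array([260.4, 169.8]))] [array([288.2, 237. ,  27.6,  32. ]), array([288.5, 247.2,  74.3,  64.9])]
short_jar1 [(0.86, array([305.3, 258.7])), (0.59, array([273.5, 231.6]))] [array([308.2, 256.9,  26.4,  25.7]), array([270.1, 228.1,  21.5,  21.2])]
pred jar [288.5288 236.2212] mouth [289.0545 220.5935] cap [289.3525 211.7343]
```

```bash
python3 -c "
from cell import ctrl
print(ctrl.hand_in())"
```

```text
the job is handed in; nothing more can be done
None
```

The job is handed in: the tall jar stands seated in the middle bay. The cap was unscrewed about 1.2 rad at the hand and is held level about 24 mm above the mouth; I confirmed that from forces and network detections, not a final picture.

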